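Release the jammed memory tray of the car's data recorder

TASK

The eject key of the data recorder is dead, so open its memory tray by hand: take the slim release pin from the tool rack, feel it into the access hole in the small plate on top of the recorder and press it down gently until the hidden spring catch lets go and the tray springs forward. Never lean on the pin: the catch and the plate take no more than 20 N. Then put the pin back upright in a hole of the rack and draw the tray out by its bar to its stop, leaving everything else on the bench where it is.

Things in the scene. Friction and masses are not known exactly. Their poses are not given: they have to be found in the camera images.
- recorder: Data recorder, a grey metal case fixed on the bench, 200 deep x 230 wide x 100 mm high; origin at the middle of its underside, x from front to back, y to the left seen from the front, z up; the front, with the tray and its bar, faces -x. On its top, front right, is a bare aluminium guide plate 56 x 50 x 5 mm (upper face at z = 105 mm) with a round 9 mm access hole in its middle.
- hole_drawn (a point): Where the drawing puts the mouth of the access hole: x = -45, y = -75, z = 105 mm in the recorder's frame, on the plate's upper face. The plate is screwed on through slots: the real hole is up to 4 mm off in x and in y, either way. Feel for it with the pin; inside, the way down is straight, with nothing but the catch in it.
- tray (a joint): How far the tray is out, in m: 0 shut and caught, 0.085 at its stop. It slides towards the recorder's -x and stays where it is left (1.5 N of drag). Its hidden catch has a push pad, 24 mm across, 14 to 42 mm straight below the hole's mouth, as its screw is set: 3 N moves it, it lets go after about 6 mm at 5 to 8 N, and meets a solid stop after 8 mm. The tray then springs out 20 to 35 mm.
- tray_bar (a point): Middle of the tray's pull bar: a level round steel bar, 11 mm thick, 85 mm long along the recorder's y, its middle line 48 mm in front of the tray's front, 74 mm above the bench, on two 8 mm posts 72 mm apart; with the tray shut it lies at x = -155, y = 25 mm in the recorder's frame
- pin: Release pin: a straight steel rod, 6 mm thick, with a black ribbed barrel handle on top, 20 mm across, 50 mm long, flat on top; 125 mm long in all, about 90 g. Origin at the tip of the rod, z along the rod up to the handle, which begins at z = 75 mm. It stands in one of the rack's three holes, handle resting on the rack's top (tip 10 mm above the bench)
- rack: Wooden tool rack, a block fixed on the bench, 60 x 170 x 85 mm high, with three square holes in its top, 12 mm wide and 78 mm deep, in a row along its y at y = -58, 0 and 58 mm; origin at the middle of its underside, z up
- driver: Screwdriver standing in the rack, red waisted handle 28 mm across and 66 mm high, shank 10 mm thick (too thick for the access hole); origin at the end of its shank
- nutdriver: T-handled nut driver standing in the rack, black crossbar 18 x 56 x 18 mm high, shank 10 mm thick; origin at the end of its shank
- tin: Bare metal tin, 66 mm across, 105 mm high; origin under its middle
- tape: Roll of blue tape lying flat, 90 mm across, 24 mm high; origin under its middle
- wrench: Spanner, 180 mm long, lying along its x; origin under its middle
- meter: Black hand multimeter lying on its back, 85 x 170 x 34 mm; origin under its middle
- pliers: Pliers with orange handles, 165 mm long, lying along their x; origin under them, near their middle
Mind the look-alikes: they are no part of the job. Of the things that look like the pin, the largest one is meant.

How it is judged (in metres and radians):
On the way:
1. the pin, pushed through the access hole, has tripped the catch and the tray has sprung forward (value of joint tray above 0.01 m and z of pin in the frame of recorder between 0.03 and 0.09 m and x of pin in the frame of recorder between -0.057 and -0.033 m and y of pin in the frame of recorder between -0.087 and -0.063 m), for 0.05 s.
At the end, for the whole second after the job is handed in: The tray is out within 8 mm of its stop (77 mm or more) and at rest; the pin stands upright (within 0.2 rad), at rest, fully down in one of the rack's holes (its tip less than 18 mm above the bench); nothing is held (value of joint tray above 0.077 m and velocity of joint tray between -0.01 and 0.01 m/s and angle between pin's own z axis and vertical below 0.2 rad and z of pin in the frame of rack between 0.003 and 0.018 m and x of pin in the frame of rack between -0.012 and 0.012 m and y of pin in the frame of rack between -0.07 and 0.07 m and linear speed of pin below 0.02 m/s); the robot touches nothing.
It fails at once if the pin presses on the recorder, its plate or its catch with more than 20 N (contact force between pin and recorder above 20 N).
It fails at once if one of the other tools in the rack is taken out, or moved by more than 30 mm (distance of any of driver, nutdriver from where it was at the start of the episode above 0.03 m).
It fails at once if the tin, the tape, the spanner, the multimeter or the pliers are moved by more than 30 mm (distance of any of tin, tape, wrench, meter, pliers from where it was at the start of the episode above 0.03 m).
It also fails if it takes over 70 s, if anything falls off the work surface, if the arm or the gripper's body presses on something with over 40 N, if the wrist force passes 120 N, or if a joint passes its speed limit or range.

ROBOT

A 6-joint arm with a two-finger parallel gripper is mounted at the origin on the work surface. World frame = base frame: x ahead of the robot, y to its left, z up, the work surface at z = 0. Lengths are in m, angles in degrees, forces in N, time in s.
With the tool pointing down it reaches from about 0.35 to 0.875 m from the base axis. Payload 4.2 kg.
Tool frame: the origin (TCP) lies midway between the tips of the shut fingers; the grasp point (between the pads) lies 19 mm behind it; z points along the fingers, y is the line along which they close (so a half turn about z gives the same grasp; the last joint's range is limited). The gripper opens to 87 mm and grips with 3 to 60 N. Pads are 19 mm wide; open, the fingers measure 117 mm over their backs; the gripper's body (75 mm by 190 mm) begins 51 mm behind the grasp point.
Start: joints at [-55.256, 22.042, 0.453, 0, -68.411, -14.817], TCP at [0.213, -0.588, 0.223] pointing down, gripper open.
Joint ranges: [-179.83, 179.83], [-69.29, 118.12], [-61.27, 80.66], [-181.25, 117.63], [-171.15, -9.14], [-177.46, 177.46]. Speed limits (degrees/s): [159.86, 159.86, 180, 180, 180, 180].

INTERFACE

Orientations are given as a 3x3 rotation matrix whose columns are the frame's x, y, z axes.
In Python, from station import sense, capture, finish_job, silhouettes, landmark_of gives the robot as it stands.
- The arm moves only by the tool step_arm, never from a script. Its arguments are lists of equal length, an entry for each row: "linear": the shift along the tool's x, y, z in mm, a list of three; "delta_rot": the turn, a rotation vector about the tool's x, y, z in rad, a list of three; "grip": the finger opening in mm, from 0 to 87. A call has 1 to 10 rows; each row shifts and turns the commanded pose from where the row before left it, along the tool's axes as they then stand; what a row does not reach is not made up. A row lasts 1/8 s, in which the tool goes at most 62.5 mm and 10.7 degrees, less where a joint would pass 70% of its speed; a pose out of reach is approached as far as the arm can. A call with a gripper value outside its range is refused whole. The fingers move at their own pace and stop on an object; the grip force is fixed at half the most. Time passes only in rows, so rows that do not move let the fingers close. It gives the time, the measured TCP pose, the force, the opening and the grip force at its end, in the units of the state.
- sense(): the state, without advancing time (a new reading comes with each control period).
- capture(name): name is "side" or "top"; returns a dict with "img" (480x640x3 uint8, red, green, blue), "fx", "fy", "cx", "cy" (pixels), "k1" (the pictures are not rectified: a ray, as slopes to the right and down, at radius r is drawn at 1 + k1 r^2 times it, then the intrinsics apply), "world_to_cam" (4x4, takes a point from world to camera coordinates). Camera axes: x right, y up, looking along -z (the intrinsics and any distortion apply to the point x, -y, -z); pixel columns grow to the right and rows downward; lengths in m; the calibration is good to about 2 mm. A picture is of the moment at which its call begins. There is no depth.
- finish_job(): hands the job in; it is judged then, once.
Trained networks look in the newest picture that a camera, given by its name, has taken for a name from the list of things; names that differ only in an ending like _2 or _b are one class to them, and where a whole thing is asked for, a point or a joint stands for the part that bears it (a point fixed in the world has none). Each returns a list of dicts, best first, with "score" (0 to 1); they miss things now and then, are a little off and sometimes report something else, mostly with a low value. They report only what shows in the picture. A call takes as long as a camera call. They do not tell look-alikes from the thing itself.
- silhouettes(camera, label): "mask" (480x640 bool, what is visible of it) and "point" ([column, row] in pixels, amid what is visible of it).
- landmark_of(camera, label): "point" ([column, row] in pixels: a listed point, or the origin of a listed thing).
The state is a dict: "time_s": time; "joints": joint angles; "joint_velocities": joint speeds; "effort": joint torques, N m; "tcp_pos": TCP position; "ee_rot": TCP orientation; "wrist_force": force on the tool from outside, world axes, zero at the start; "moment": the same for the moment, N m; "gripper_width": opening from 0.0 (shut) to 1.0 (fully open); "gripper_force": force on a finger pad.
Only numpy, scipy, OpenCV 4.12 (cv2) and the standard library are available. Lean on these libraries where they do the work, as an engineer would, in place of code of your own. Each camera call takes 0.05 s, during which the arm holds its last target. There are 200 camera calls.

## Working session

There is one attempt and no reset: what is moved stays moved. The work goes in short steps, Python scripts to look and compute and a tool call to move; the robot and the scene stay as the last step left them, time stands still between calls to the robot, and variables do not carry over. Pictures are saved under pics/ and viewed, at most 10 in all, crops included, and the job is handed in when it is done.

Besides the shell and the picture viewer there is one more tool, called after "Request:" by a JSON object that holds its "op" and its "data", one argument or row to a line. step_arm: Moves the arm, as the interface text tells. Its arguments: {"type":"object","properties":{"linear":{"type":"array"},"delta_rot":{"type":"array"},"grip":{"type":"array"}},"required":["linear","delta_rot","grip"]}

```bash
mkdir -p pics; ls
cat > h.py <<'E'
import numpy as np, cv2
from station import *
from scipy.optimize import least_squares
def proj(c,P):
    P=np.atleast_2d(P); q=(c["world_to_cam"]@np.c_[P,np.ones(len(P))].T).T
    a=q[:,0]/-q[:,2]; b=-q[:,1]/-q[:,2]; s=1+c["k1"]*(a*a+b*b)
    return np.c_[c["fx"]*a*s+c["cx"],c["fy"]*b*s+c["cy"]]
def ray(c,uv):
    x=(uv[0]-c["cx"])/c["fx"]; y=(uv[1]-c["cy"])/c["fy"]; a,b=x,y
    for _ in range(20):
        s=1+c["k1"]*(a*a+b*b); a,b=x/s,y/s
    T=c["world_to_cam"]; R=T[:3,:3]; o=-R.T@T[:3,3]; d=R.T@np.array([a,-b,-1]); return o,d/np.linalg.norm(d)
def atz(c,uv,z):
    o,d=ray(c,uv); return o+d*(z-o[2])/d[2]
def tri(c1,u1,c2,u2):
    o1,d1=ray(c1,u1);o2,d2=ray(c2,u2)
    A=np.c_[d1,-d2]; t=np.linalg.lstsq(A,o2-o1,rcond=None)[0]
    p,q=o1+d1*t[0],o2+d2*t[1]; return (p+q)/2,np.linalg.norm(p-q)
def save(c,n): cv2.imwrite(f"pics/{n}.png",c["img"][:,:,::-1])
E
python3 - <<'E'
from h import *
cs={n:capture(n) for n in("side","top")}
for n,c in cs.items():
    save(c,n+"0"); T=c["world_to_cam"];print(n,c["fx"],c["k1"],-T[:3,:3].T@T[:3,3],-T[2,:3])
for l in["recorder","hole_drawn","tray_bar","pin","rack","driver","nutdriver","tin","tape","wrench","meter","pliers"]:
    for n in cs:
        print(l,n,[(np.round(r["point"]).tolist(),round(r["score"],2)) for r in landmark_of(n,l)], end=' ')
        if l!="hole_drawn": print('sil',[(np.round(r["point"]).tolist(),round(r["score"],2),int(r["mask"].sum())) for r in silhouettes(n,l)])
        else: print()
print({k:v for k,v in sense().items()})
E
```

```text
pics
side 558.1081264609796 0.009403990326679523 [ 0.3870834  -0.97093317  0.81779004] [ 0.11620041  0.80012365 -0.58847226]
top 439.0498351140348 -0.08854658552478772 [ 0.33332987 -0.03231417  0.9874113 ] [ 0.19803621  0.01618983 -0.98006099]
recorder side [([382.0, 261.0], 0.95)] sil [([388.0, 244.0], 0.66, 9730)]
recorder top [([310.0, 178.0], 0.59), ([469.0, 184.0], 0.34)] sil [([312.0, 171.0], 0.83, 11463)]
hole_drawn side [([382.0, 247.0], 0.87)] 
hole_drawn top [([347.0, 172.0], 0.73)] 
tray_bar side [([319.0, 238.0], 0.77)] sil [([338.0, 240.0], 0.96, 855)]
tray_bar top [([310.0, 231.0], 0.69)] sil [([307.0, 213.0], 0.72, 1008), ([475.0, 181.0], 0.24, 787)]
pin side [([327.0, 435.0], 0.73), ([262.0, 416.0], 0.54)] sil [([308.0, 361.0], 0.79, 337), ([262.0, 388.0], 0.76, 180), ([328.0, 413.0], 0.55, 241)]
pin top [([207.0, 335.0], 0.71), ([478.0, 268.0], 0.66), ([505.0, 258.0], 0.64), ([489.0, 301.0], 0.58), ([314.0, 180.0], 0.57), ([435.0, 321.0], 0.23)] sil [([493.0, 262.0], 0.7, 199), ([498.0, 300.0], 0.66, 85), ([520.0, 252.0], 0.58, 89)]
rack side [([351.0, 181.0], 0.71),
[... 1122 characters left out ...]
023e+01, -1.48150332e+01]), 'joint_velocities': array([-0.07212786, -0.07930689, -0.01411473,  0.03816589, -0.06803852,
       -0.03239895]), 'effort': array([-4.08025835e-04, -3.90461969e+01,  1.87619179e+01,  4.22448546e+00,
        1.54473167e-02, -6.94035549e-06]), 'tcp_pos': array([ 0.21300936, -0.58753915,  0.22252622]), 'ee_rot': array([[-9.40129634e-01, -3.40817062e-01, -2.99567367e-05],
       [-3.40817064e-01,  9.40129631e-01,  7.74617313e-05],
       [ 1.76293608e-06,  8.30338361e-05, -9.99999997e-01]]), 'wrist_force': array([-0.21149258, -0.98257097,  0.53986699]), 'moment': array([ 0.04013577, -0.00928093, -0.02036593]), 'gripper_force': 0.0, 'gripper_width': 1.0007877573145654}
```

View pics/side0.png

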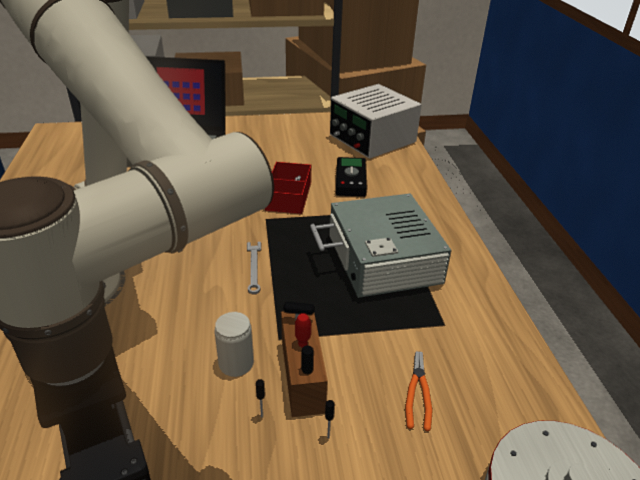

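View pics/top0.png

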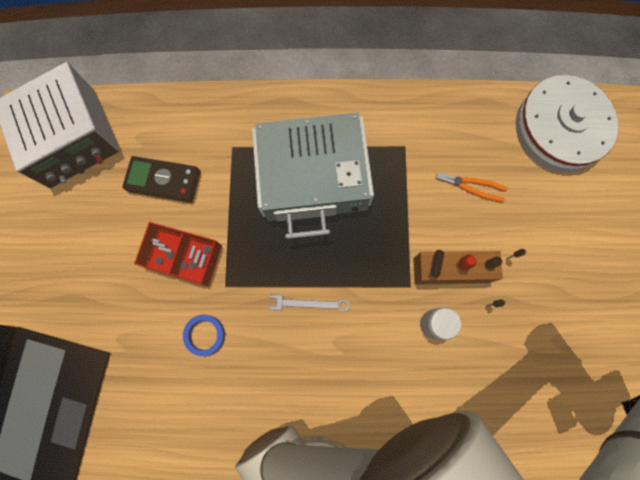

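Run:
```python
import cv2,numpy as np
s=cv2.imread("pics/side0.png");t=cv2.imread("pics/top0.png")
a=cv2.resize(s[285:445,230:350],(400,533)[::1],interpolation=cv2.INTER_CUBIC)
b=cv2.resize(t[230:330,405:535],(400,308),interpolation=cv2.INTER_CUBIC)
o=np.zeros((533,800,3),np.uint8);o[:,:400]=a;o[:308,400:]=b
cv2.imwrite("pics/c1.png",o)
a=cv2.resize(s[185:305,300:460],(800,600),interpolation=cv2.INTER_CUBIC);cv2.imwrite("pics/c2.png",a)
b=cv2.resize(t[105:245,240:400],(686,600),interpolation=cv2.INTER_CUBIC);cv2.imwrite("pics/c3.png",b)
```

```text
(no output)
```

View pics/c1.png

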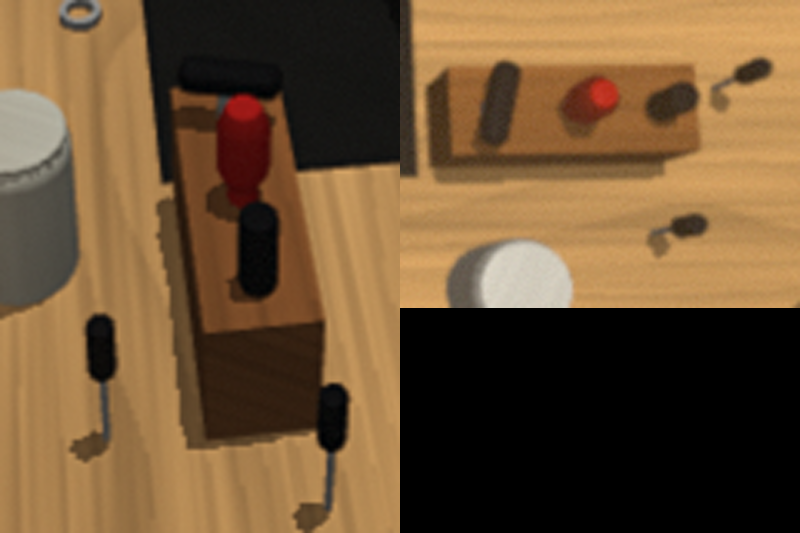

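View pics/c2.png

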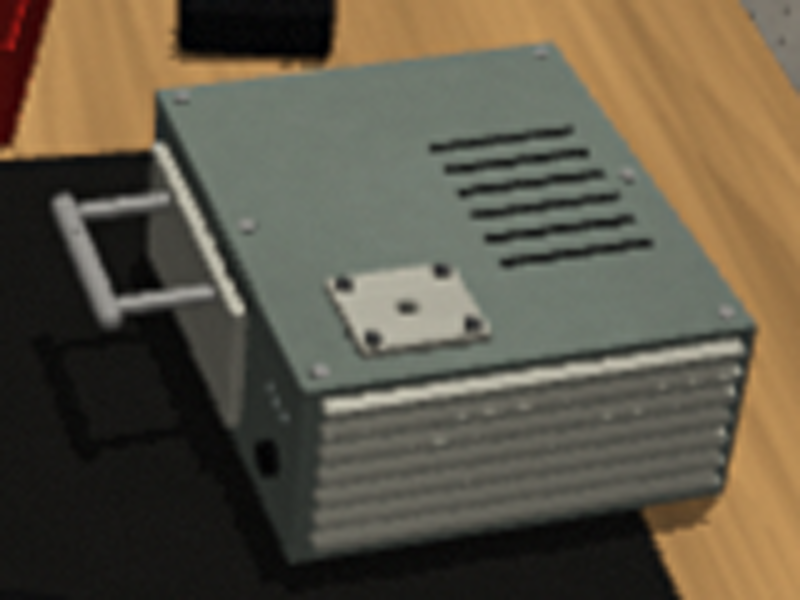

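View pics/c3.png

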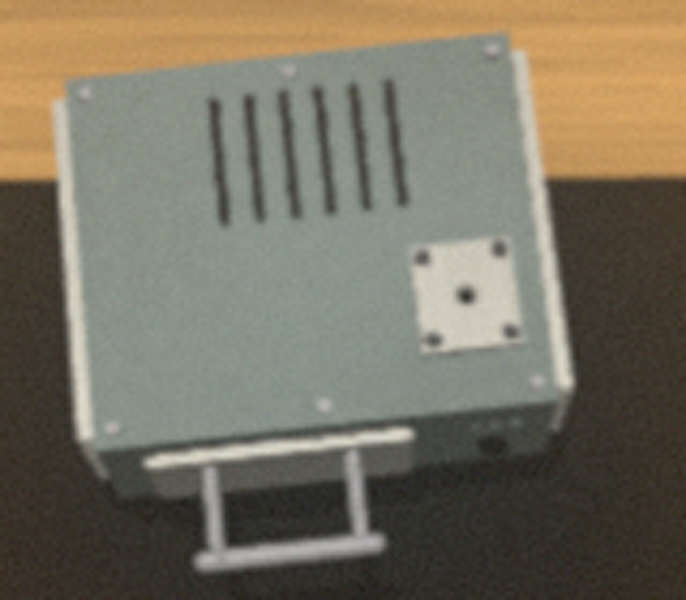

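Side view: the pin candidates are (308,361) in the rack, and (262,388) and (328,413) standing on the bench. The one in the rack has the largest handle and is the only one whose handle rests on the rack, and the crop confirms this, so it is the pin. The access hole shows at side (381.2,246.0) and top (348.3,173.4).

```bash
cat > fit.py <<'E'
from h import *
import pickle
def un(p,s,o): return (np.array(p,float)+.5)/s-.5+np.array(o)
S,T=capture("side"),capture("top"); pickle.dump((S,T),open("cams.pkl","wb"))
s5=lambda p:un(p,5,(300,185)); t4=lambda p:un(p,600/140,(240,105))
h,e=tri(S,s5((408,307)),T,t4((466,295))); print("hole",h,e)
for a,b in(((62,200),(200,562)),((112,322),(382,543))): print("bar end",tri(S,s5(a),T,t4(b)))
B=lambda p,m: (p[:2]+(m[:2]@np.array([[np.cos(p[2]),np.sin(p[2])],[-np.sin(p[2]),np.cos(p[2])]])) , )
def model(p,M):
    M=np.array(M,float)/1000; c,s=np.cos(p[2]),np.sin(p[2]); return np.c_[M[:,0]*c-M[:,1]*s+p[0],M[:,0]*s+M[:,1]*c+p[1],M[:,2]]
def fit(name,obs,x0):
    f=lambda p:np.r_[tuple((proj(c,model(p,[m]))[0]-u) for c,m,u in obs)]
    r=least_squares(f,x0,loss='soft_l1'); print(name,r.x,np.degrees(r.x[2]),"res",np.round(f(r.x),1)); return r.x
obs=[(S,(-100,115,100),s5((157,92))),(S,(100,115,100),s5((553,43))),(S,(100,-115,100),s5((757,327))),(S,(-100,-115,100),s5((302,390))),
(S,(-155,67.5,74),s5((62,200))),(S,(-155,-17.5,74),s5((112,322))),(T,(-155,67.5,74),t4((200,562))),(T,(-155,-17.5,74),t4((382,543))),
(T,(100,110,100),t4((68,82))),(T,(100,-110,100),t4((508,35)))]
pr=fit("rec",obs,[h[0]+.05,h[1]+.07,0.])
a=3.3333;b=3.0777
rs=lambda p:un(p,a,(230,285)); rt=lambda p:un(p,b,(405,230))
obs=[(S,(-30,85,85),rs((172,90))),(S,(30,-85,85),rs((323,322))),(S,(-30,-85,85),rs((205,332))),(S,(-30,-85,0),rs((207,437))),(S,(30,-85,0),rs((320,428))),
(T,(30,85,85),rt((47,68))),(T,(30,-85,85),rt((293,65))),(T,(-30,-85,85),rt((300,148))),(T,(-30,85,85),rt((53,158)))]
pk=fit("rack",obs,[.45,-.4,0.]); print("holes",model(pk,[(0,-58,85),(0,0,85),(0,58,85)]))
print("drawn hole",model(pr,[(-45,-75,105)]),"bar",model(pr,[(-155,25,74)]))
# pin handle silhouettes
ms=[max(silhouettes(n,"pin"),key=lambda r:r["mask"].sum()) for n in("side","top")]
m=[r["mask"] for r in ms]; print([r["point"] for r in ms])
th=np.linspace(0,2*np.pi,24,endpoint=False)
def ren(c,p):
    im=np.zeros((480,640),np.uint8); pts=np.array([[p[0]+.01*np.cos(t),p[1]+.01*np.sin(t),z] for z in(p[2]-.025,p[2]+.025) for t in th])
    cv2.fillConvexPoly(im,cv2.convexHull(np.round(proj(c,pts)*16).astype(np.int32)),1,shift=4); return im>0
from scipy.optimize import minimize
x0=tri(S,ms[0]["point"],T,ms[1]["point"]);print("pin tri",x0)
cost=lambda p:-sum((ren(c,p)&k).sum()/(ren(c,p)|k).sum() for c,k in((S,m[0]),(T,m[1])))
r=minimize(cost,x0[0],method="Nelder-Mead",options=dict(initial_simplex=x0[0]+np.array([[0,0,0],[.006,0,0],[0,.006,0],[0,0,.006]])));print("pin handle mid",r.x,r.fun)
E
python3 fit.py
```

```text
hole [ 0.6610907  -0.06892546  0.10450671] 0.0001987140541451123
bar end (array([0.53196684, 0.06316076, 0.07639196]), np.float64(0.0002470873344476802))
bar end (array([ 0.54205659, -0.02718857,  0.07447261]), np.float64(7.067450718875499e-05))
rec [0.69392668 0.01043228 0.10789061] 6.181676487162131 res [-0.4 -0.4 -0.  -0.2 -0.   0.   0.1  0.6  0.4  1.4 -0.4 -0.8  1.2  0.
 -1.7  0.2  1.8 -0.6 -1.9 -0.1]
rack [ 0.46733072 -0.30317942  0.01466294] 0.8401245067919348 res [-0.7 -0.4  0.9 -0.5 -0.3  0.5 -0.5  1.2  0.3 -0.1 -0.1 -0.1 -0.1 -0.5
  0.1  0.9 -0.5 -0.8]
holes [[ 0.46818114 -0.36117318  0.085     ]
 [ 0.46733072 -0.30317942  0.085     ]
 [ 0.4664803  -0.24518565  0.085     ]]
drawn hole [[ 0.65726444 -0.0689773   0.105     ]] bar [[0.5371359  0.01859629 0.074     ]]
[[306.1, 359.7], [493.7, 260.7]]
pin tri (array([ 0.46923638, -0.3626822 ,  0.1121981 ]), np.float64(0.00582563947722756))
pin handle mid [ 0.46822729 -0.36086596  0.1064168 ] -1.6113985119739596
```

Request:
{"op": "step_arm", "data": {
  "linear": [
    [0,0,0],
    [0,0,0],
    [0,0,0],
    [0,0,0],
    [0,0,0],
    [0,0,0],
    [0,0,0],
    [0,0,0]
  ],
  "delta_rot": [
    [0,0,-0.1664],
    [0,0,-0.1664],
    [0,0,-0.1664],
    [0,0,-0.1664],
    [0,0,-0.1664],
    [0,0,-0.1664],
    [0,0,-0.1664],
    [0,0,-0.1664]
  ],
  "grip": [50,50,50,50,50,50,50,50]
}}

```text
time_s: 3.6
tcp_pos: [0.213, -0.5875, 0.2226]
ee_rot: [[0.113, -0.994, -0.0], [-0.994, -0.113, 0.0], [-0.0, 0.0, -1.0]]
wrist_force: [-0.6, -0.6, -0.3]
gripper_width: 0.575
gripper_force: 0.0
```

Request:
{"op": "step_arm", "data": {
  "linear": [
    [-33,-46.4,0],
    [-33,-46.4,0],
    [-33,-46.4,0],
    [-33,-46.4,0],
    [-33,-46.4,0],
    [-33,-46.4,0],
    [0,0,0],
    [0,0,0]
  ],
  "delta_rot": [
    [0,0,0],
    [0,0,0],
    [0,0,0],
    [0,0,0],
    [0,0,0],
    [0,0,0],
    [0,0,0],
    [0,0,0]
  ],
  "grip": [50,50,50,50,50,50,50,50]
}}

```text
time_s: 4.6
tcp_pos: [0.4683, -0.3605, 0.2225]
ee_rot: [[0.109, -0.994, -0.0], [-0.994, -0.109, 0.0], [-0.0, 0.0, -1.0]]
wrist_force: [0.1, 0.2, -0.2]
gripper_width: 0.572
gripper_force: 0.0
```

Run:
```python
from h import *
S=capture("side");T=capture("top");save(S,"s1");save(T,"t1")
print("tips of lookalikes",atz(S,(262,417),0),atz(S,(328,437),0))
s=sense();print(s["tcp_pos"],s["ee_rot"].round(4).tolist(),s["time_s"],s["gripper_width"],s["wrist_force"])
a=cv2.resize(S["img"][270:430,220:380],(600,600));b=cv2.resize(T["img"][220:340,380:540],(800,600))
cv2.imwrite("pics/c4.png",cv2.resize(np.hstack([a[:,:,::-1],b[:,:,::-1]]),(800,343)))
```

```text
tips of lookalikes [ 0.3891532  -0.38262341  0.        ] [ 0.49505138 -0.43420389  0.        ]
[ 0.4675755  -0.36131125  0.22254565] [[0.1066, -0.9943, -0.0003], [-0.9943, -0.1066, 0.0], [-0.0001, 0.0003, -1.0]] 4.7 0.5733885392447335 [ 0.0847111  -0.27300235  0.10316809]
```

View pics/c4.png

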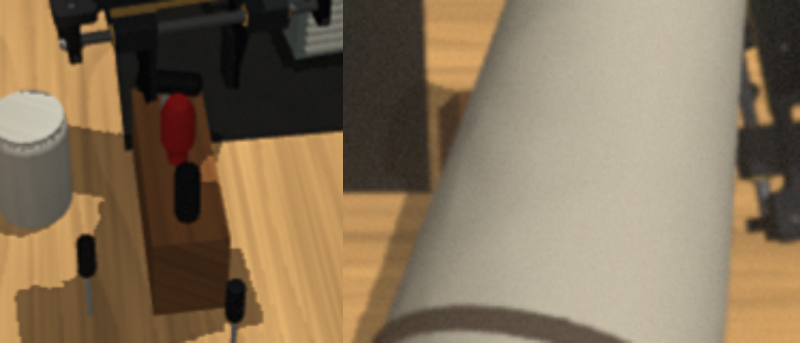

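Request:
{"op": "step_arm", "data": {
  "linear": [
    [0,0,40],
    [0,0,40],
    [0,0,30],
    [0,0,15],
    [0,0,0],
    [0,0,0],
    [0,0,0],
    [0,0,0],
    [0,0,0],
    [0,0,0]
  ],
  "delta_rot": [
    [0,0,0],
    [0,0,0],
    [0,0,0],
    [0,0,0],
    [0,0,0],
    [0,0,0],
    [0,0,0],
    [0,0,0],
    [0,0,0],
    [0,0,0]
  ],
  "grip": [50,50,50,50,50,12,12,12,12,12]
}}

```text
time_s: 5.95
tcp_pos: [0.4686, -0.3607, 0.098]
ee_rot: [[0.108, -0.994, 0.0], [-0.994, -0.108, -0.0], [0.0, -0.0, -1.0]]
wrist_force: [-0.7, 0.7, 2.4]
gripper_width: 0.223
gripper_force: 30.0
```

Request:
{"op": "step_arm", "data": {
  "linear": [
    [0,0,-15],
    [0,0,-35],
    [0,0,-40],
    [0,0,-40],
    [0,0,-35],
    [0,0,0]
  ],
  "delta_rot": [
    [0,0,0],
    [0,0,0],
    [0,0,0],
    [0,0,0],
    [0,0,0],
    [0,0,0]
  ],
  "grip": [12,12,12,12,12,12]
}}

```text
time_s: 6.7
tcp_pos: [0.4698, -0.3615, 0.2668]
ee_rot: [[0.108, -0.994, 0.007], [-0.994, -0.108, -0.004], [0.005, -0.007, -1.0]]
wrist_force: [0.1, 0.8, -0.2]
gripper_width: 0.222
gripper_force: 30.0
```

Request:
{"op": "step_arm", "data": {
  "linear": [
    [-44.9,-37.1,0],
    [-44.9,-37.1,0],
    [-44.9,-37.1,0],
    [-44.9,-37.1,0],
    [-44.9,-37.1,0],
    [-44.9,-37.1,0],
    [0,0,25],
    [0,0,25],
    [0,0,0],
    [0,0,0]
  ],
  "delta_rot": [
    [0,0,0],
    [0,0,0],
    [0,0,0],
    [0,0,0],
    [0,0,0],
    [0,0,0],
    [0,0,0],
    [0,0,0],
    [0,0,0],
    [0,0,0]
  ],
  "grip": [12,12,12,12,12,12,12,12,12,12]
}}

```text
time_s: 7.95
tcp_pos: [0.661, -0.0691, 0.2132]
ee_rot: [[0.108, -0.994, 0.001], [-0.994, -0.108, -0.0], [0.001, -0.001, -1.0]]
wrist_force: [0.5, -0.1, -0.3]
gripper_width: 0.218
gripper_force: 30.0
```

Run:
```python
from h import *
S=capture("side");T=capture("top");save(S,"s2");save(T,"t2")
s=sense();print(s["tcp_pos"],s["ee_rot"].round(4).tolist(),s["time_s"],s["gripper_width"],s["wrist_force"])
p=s["tcp_pos"]
for z in(.125,.2): print(z,proj(S,[p[0],p[1],z]),proj(T,[p[0],p[1],z]))
u=proj(S,[p[0],p[1],.12])[0].astype(int)
a=cv2.resize(S["img"][195:285,321:441],(800,600),interpolation=cv2.INTER_CUBIC)
cv2.imwrite("pics/c5.png",a[:,:,::-1])
```

```text
[ 0.6612277  -0.0690324   0.21402536] [[0.1078, -0.9942, 0.0025], [-0.9942, -0.1078, -0.0], [0.0003, -0.0024, -1.0]] 8.05 0.22219434083052994 [-0.2613077  -0.74965751 -0.8533928 ]
0.125 [[382.17915477 238.20131534]] [[348.77300304 169.97421346]]
0.2 [[385.48348829 208.18279979]] [[350.28945996 155.91343623]]
```

View pics/c5.png

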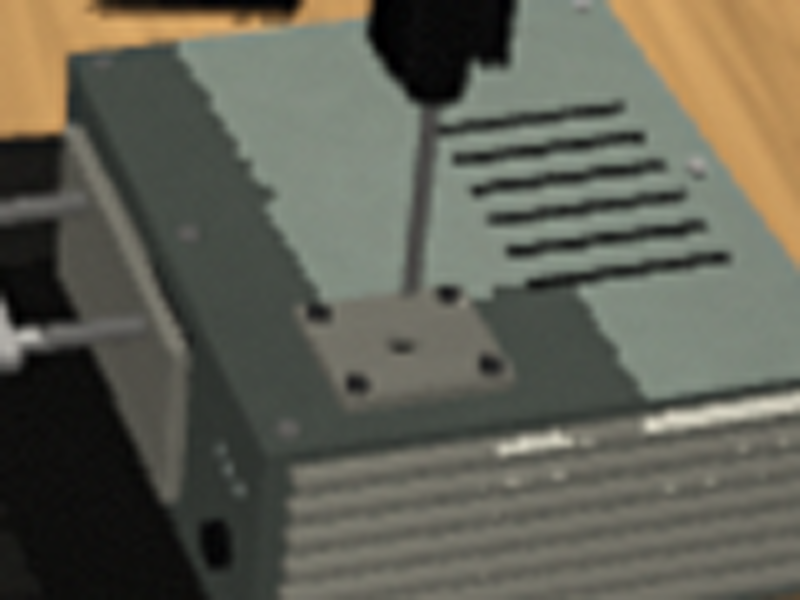

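Request:
{"op": "step_arm", "data": {
  "linear": [
    [0,0.6,4],
    [0,0,4],
    [0,0,4],
    [0,0,3],
    [0,0,1],
    [0,0,0],
    [0,0,0]
  ],
  "delta_rot": [
    [0,0,0],
    [0,0,0],
    [0,0,0],
    [0,0,0],
    [0,0,0],
    [0,0,0],
    [0,0,0]
  ],
  "grip": [12,12,12,12,12,12,12]
}}

```text
time_s: 8.93
tcp_pos: [0.6601, -0.0689, 0.1967]
ee_rot: [[0.108, -0.994, 0.0], [-0.994, -0.108, -0.0], [0.0, -0.0, -1.0]]
wrist_force: [0.5, -0.0, -1.3]
gripper_width: 0.22
gripper_force: 30.0
```

Request:
{"op": "step_arm", "data": {
  "linear": [
    [0,0,0.7],
    [0,0,0.7],
    [0,0,0.7]
  ],
  "delta_rot": [
    [0,0,0],
    [0,0,0],
    [0,0,0]
  ],
  "grip": [12,12,12]
}}

```text
time_s: 9.3
tcp_pos: [0.66, -0.0689, 0.1944]
ee_rot: [[0.108, -0.994, 0.0], [-0.994, -0.108, 0.0], [-0.0, -0.0, -1.0]]
wrist_force: [0.3, -0.4, -1.4]
gripper_width: 0.222
gripper_force: 30.0
```

Request:
{"op": "step_arm", "data": {
  "linear": [
    [0,0,0.7],
    [0,0,0.7]
  ],
  "delta_rot": [
    [0,0,0],
    [0,0,0]
  ],
  "grip": [12,12]
}}

```text
time_s: 9.55
tcp_pos: [0.66, -0.0689, 0.193]
ee_rot: [[0.108, -0.994, -0.0], [-0.994, -0.108, -0.0], [0.0, 0.0, -1.0]]
wrist_force: [-1.0, 0.8, -1.1]
gripper_width: 0.221
gripper_force: 30.0
```

Request:
{"op": "step_arm", "data": {
  "linear": [
    [0,0,0.7],
    [0,0,0.7]
  ],
  "delta_rot": [
    [0,0,0],
    [0,0,0]
  ],
  "grip": [12,12]
}}

```text
time_s: 9.8
tcp_pos: [0.66, -0.0688, 0.1916]
ee_rot: [[0.108, -0.994, 0.0], [-0.994, -0.108, -0.0], [0.0, 0.0, -1.0]]
wrist_force: [0.6, 0.9, -1.1]
gripper_width: 0.222
gripper_force: 30.0
```

Request:
{"op": "step_arm", "data": {
  "linear": [
    [0,0,0.7],
    [0,0,0.7]
  ],
  "delta_rot": [
    [0,0,0],
    [0,0,0]
  ],
  "grip": [12,12]
}}

```text
time_s: 10.05
tcp_pos: [0.66, -0.0688, 0.1902]
ee_rot: [[0.108, -0.994, -0.0], [-0.994, -0.108, 0.0], [-0.0, 0.0, -1.0]]
wrist_force: [0.1, -0.1, -1.1]
gripper_width: 0.218
gripper_force: 30.0
```

Request:
{"op": "step_arm", "data": {
  "linear": [
    [0,0,0.8],
    [0,0,0.8],
    [0,0,0.8]
  ],
  "delta_rot": [
    [0,0,0],
    [0,0,0],
    [0,0,0]
  ],
  "grip": [12,12,12]
}}

```text
time_s: 10.42
tcp_pos: [0.66, -0.0688, 0.1878]
ee_rot: [[0.108, -0.994, -0.0], [-0.994, -0.108, -0.0], [0.0, 0.0, -1.0]]
wrist_force: [0.3, 0.4, -2.0]
gripper_width: 0.22
gripper_force: 30.0
```

Request:
{"op": "step_arm", "data": {
  "linear": [
    [0,0,0.8],
    [0,0,0.8],
    [0,0,0.8]
  ],
  "delta_rot": [
    [0,0,0],
    [0,0,0],
    [0,0,0]
  ],
  "grip": [12,12,12]
}}

```text
time_s: 10.8
tcp_pos: [0.66, -0.0689, 0.1854]
ee_rot: [[0.108, -0.994, -0.0], [-0.994, -0.108, 0.0], [-0.0, 0.0, -1.0]]
wrist_force: [-0.6, 0.4, -2.0]
gripper_width: 0.222
gripper_force: 30.0
```

Request:
{"op": "step_arm", "data": {
  "linear": [
    [0,0,1],
    [0,0,1],
    [0,0,1]
  ],
  "delta_rot": [
    [0,0,0],
    [0,0,0],
    [0,0,0]
  ],
  "grip": [12,12,12]
}}

```text
time_s: 11.18
tcp_pos: [0.66, -0.0689, 0.1824]
ee_rot: [[0.108, -0.994, -0.0], [-0.994, -0.108, -0.0], [-0.0, 0.0, -1.0]]
wrist_force: [-0.2, 0.6, -1.9]
gripper_width: 0.219
gripper_force: 30.0
```

Request:
{"op": "step_arm", "data": {
  "linear": [
    [0,0,1],
    [0,0,1],
    [0,0,1]
  ],
  "delta_rot": [
    [0,0,0],
    [0,0,0],
    [0,0,0]
  ],
  "grip": [12,12,12]
}}

```text
time_s: 11.55
tcp_pos: [0.66, -0.0688, 0.1794]
ee_rot: [[0.108, -0.994, -0.0], [-0.994, -0.108, 0.0], [-0.0, 0.0, -1.0]]
wrist_force: [-0.5, -0.8, -1.2]
gripper_width: 0.221
gripper_force: 30.0
```

Request:
{"op": "step_arm", "data": {
  "linear": [
    [0,0,1],
    [0,0,1],
    [0,0,1]
  ],
  "delta_rot": [
    [0,0,0],
    [0,0,0],
    [0,0,0]
  ],
  "grip": [12,12,12]
}}

```text
time_s: 11.92
tcp_pos: [0.66, -0.0689, 0.1764]
ee_rot: [[0.108, -0.994, 0.0], [-0.994, -0.108, -0.0], [0.0, 0.0, -1.0]]
wrist_force: [-0.5, 1.1, 0.0]
gripper_width: 0.225
gripper_force: 30.0
```

Request:
{"op": "step_arm", "data": {
  "linear": [
    [0,0,1],
    [0,0,1]
  ],
  "delta_rot": [
    [0,0,0],
    [0,0,0]
  ],
  "grip": [12,12]
}}

```text
time_s: 12.18
tcp_pos: [0.66, -0.0688, 0.1744]
ee_rot: [[0.108, -0.994, -0.0], [-0.994, -0.108, 0.0], [-0.0, 0.0, -1.0]]
wrist_force: [-0.5, 0.5, -0.9]
gripper_width: 0.219
gripper_force: 30.0
```

Request:
{"op": "step_arm", "data": {
  "linear": [
    [0,0,1],
    [0,0,1]
  ],
  "delta_rot": [
    [0,0,0],
    [0,0,0]
  ],
  "grip": [12,12]
}}

```text
time_s: 12.42
tcp_pos: [0.6601, -0.0689, 0.1727]
ee_rot: [[0.108, -0.994, 0.0], [-0.994, -0.108, -0.0], [0.0, -0.0, -1.0]]
wrist_force: [0.0, 0.0, 1.1]
gripper_width: 0.224
gripper_force: 30.0
```

Request:
{"op": "step_arm", "data": {
  "linear": [
    [0,0,1],
    [0,0,1]
  ],
  "delta_rot": [
    [0,0,0],
    [0,0,0]
  ],
  "grip": [12,12]
}}

```text
time_s: 12.68
tcp_pos: [0.6604, -0.0691, 0.1718]
ee_rot: [[0.108, -0.994, 0.001], [-0.994, -0.108, -0.001], [0.001, -0.001, -1.0]]
wrist_force: [-1.8, 0.1, 5.1]
gripper_width: 0.222
gripper_force: 30.0
```

Request:
{"op": "step_arm", "data": {
  "linear": [
    [0,0,0.7],
    [0,0,0.7]
  ],
  "delta_rot": [
    [0,0,0],
    [0,0,0]
  ],
  "grip": [12,12]
}}

```text
time_s: 12.92
tcp_pos: [0.6603, -0.0689, 0.1695]
ee_rot: [[0.108, -0.994, 0.001], [-0.994, -0.108, -0.0], [0.0, -0.001, -1.0]]
wrist_force: [-2.5, -0.0, 2.9]
gripper_width: 0.221
gripper_force: 30.0
```

Request:
{"op": "step_arm", "data": {
  "linear": [
    [0,0,0.7],
    [0,0,0.7]
  ],
  "delta_rot": [
    [0,0,0],
    [0,0,0]
  ],
  "grip": [12,12]
}}

```text
time_s: 13.18
tcp_pos: [0.6603, -0.0689, 0.1679]
ee_rot: [[0.108, -0.994, 0.001], [-0.994, -0.108, -0.0], [0.0, -0.001, -1.0]]
wrist_force: [-1.8, -0.4, 4.8]
gripper_width: 0.223
gripper_force: 30.0
```

Request:
{"op": "step_arm", "data": {
  "linear": [
    [0,0,0.5],
    [0,0,0]
  ],
  "delta_rot": [
    [0,0,0],
    [0,0,0]
  ],
  "grip": [12,12]
}}

```text
time_s: 13.42
tcp_pos: [0.6602, -0.0688, 0.167]
ee_rot: [[0.108, -0.994, 0.0], [-0.994, -0.108, 0.0], [-0.0, -0.0, -1.0]]
wrist_force: [-0.6, -0.0, 1.3]
gripper_width: 0.219
gripper_force: 30.0
```

Run:
```python
from h import *
a=cv2.imread("pics/s2.png")[:,:,::-1].astype(int);S=capture("side");save(S,"s3")
d=np.abs(S["img"].astype(int)-a).sum(2)
print((d[215:300,290:345]>80).sum(), [ (l,[np.round(r["point"]).tolist() for r in landmark_of("side",l)]) for l in["tray_bar"]], sense()["wrist_force"])
```

```text
602 [('tray_bar', [[311.0, 238.0]])] [-0.20319094 -1.28714034  3.30302361]
```

Run:
```python
import cv2,numpy as np
a=[cv2.resize(cv2.imread(f"pics/{n}.png")[185:305,290:410],(400,400),interpolation=cv2.INTER_CUBIC) for n in("s2","s3")]
cv2.imwrite("pics/c6.png",np.hstack(a))
```

```text
(no output)
```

View pics/c6.png

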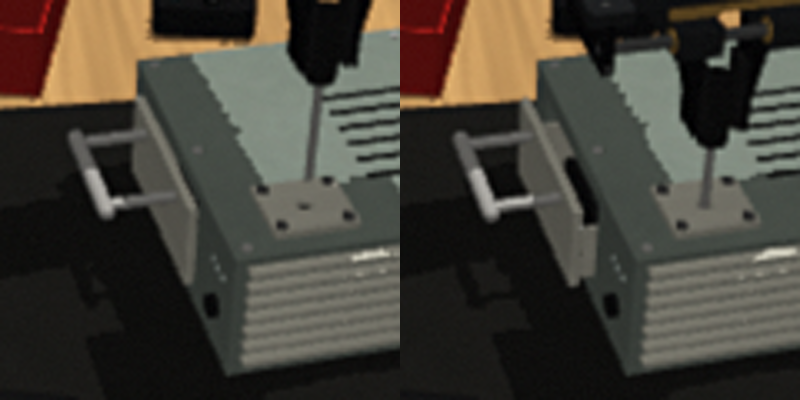

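The tray has come out (left edge of its front moved from crop x 195 to 178, dark cavity behind it). I'll check that it has finished springing before withdrawing the pin.

Request:
{"op": "step_arm", "data": {
  "linear": [
    [0,0,0],
    [0,0,0],
    [0,0,0]
  ],
  "delta_rot": [
    [0,0,0],
    [0,0,0],
    [0,0,0]
  ],
  "grip": [12,12,12]
}}

```text
time_s: 13.9
tcp_pos: [0.6601, -0.0688, 0.1671]
ee_rot: [[0.108, -0.994, 0.0], [-0.994, -0.108, 0.0], [-0.0, -0.0, -1.0]]
wrist_force: [-0.0, -0.4, 2.8]
gripper_width: 0.221
gripper_force: 30.0
```

Run:
```python
from h import *
S=capture("side");T=capture("top");save(S,"s4");save(T,"t4")
print(sense()["wrist_force"])
from scipy.optimize import minimize_scalar
ms=silhouettes("side","tray_bar"); mt=silhouettes("top","tray_bar")
print([(r["point"],r["score"],r["mask"].sum()) for r in ms+mt],landmark_of("side","tray_bar"),landmark_of("top","tray_bar"))
g=lambda n:cv2.cvtColor(cv2.imread(f"pics/{n}.png"),cv2.COLOR_BGR2GRAY)
t=g("s2")[222:250,310:325]
for n in("s3","s4"):
    r=cv2.matchTemplate(g(n)[210:265,285:335],t,cv2.TM_CCOEFF_NORMED);_,v,_,l=cv2.minMaxLoc(r);print(n,v,l[0]+285-310,l[1]+210-222)
pr=np.array([.6939,.0104]);c,s=np.cos(.1079),np.sin(.1079)
P=lambda d:[pr[0]+(-.155-d)*c-.025*s,pr[1]+(-.155-d)*s+.025*c,.074]
for d in(0,.01,.02,.03): print(d,proj(S,P(d)),proj(T,P(d)))
```

```text
[-0.43538515 -0.21214701  2.33428757]
[([332.7, 243.9], 0.92, np.int64(1285)), ([308.4, 217.9], 0.71, np.int64(1374))] [{'point': [306.1, 237.5], 'score': 0.58}, {'point': [221.4, 211.1], 'score': 0.29}] [{'point': [309.2, 243.1], 'score': 0.92}, {'point': [428.5, 268.8], 'score': 0.15}]
s3 0.9656721949577332 -5 0
s4 0.9715816378593445 -11 2
0 [[316.88978543 236.80721277]] [[307.30084005 233.66862557]]
0.01 [[312.53999031 237.38600884]] [[307.75861214 238.22756156]]
0.02 [[308.1760694  237.96669151]] [[308.2186738  242.80623014]]
0.03 [[303.79793839 238.54927207]] [[308.68101481 247.40449061]]
```

Request:
{"op": "step_arm", "data": {
  "linear": [
    [0,0,-5],
    [0,0,-15],
    [0,0,-30],
    [0,0,-30],
    [0,0,-20],
    [0,0,0]
  ],
  "delta_rot": [
    [0,0,0],
    [0,0,0],
    [0,0,0],
    [0,0,0],
    [0,0,0],
    [0,0,0]
  ],
  "grip": [12,12,12,12,12,12]
}}

```text
time_s: 14.95
tcp_pos: [0.6604, -0.0687, 0.2691]
ee_rot: [[0.108, -0.994, 0.003], [-0.994, -0.108, 0.001], [-0.0, -0.003, -1.0]]
wrist_force: [0.8, -0.1, -1.0]
gripper_width: 0.219
gripper_force: 30.0
```

Request:
{"op": "step_arm", "data": {
  "linear": [
    [44.9,37,0],
    [44.9,37,0],
    [44.9,37,0],
    [44.9,37,0],
    [44.9,37,0],
    [44.9,37,0],
    [0,0,0],
    [0,0,30],
    [0,0,30],
    [0,0,10]
  ],
  "delta_rot": [
    [0,0,0],
    [0,0,0],
    [0,0,0],
    [0,0,0],
    [0,0,0],
    [0,0,0],
    [0,0,0],
    [0,0,0],
    [0,0,0],
    [0,0,0]
  ],
  "grip": [12,12,12,12,12,12,12,12,12,12]
}}

```text
time_s: 16.2
tcp_pos: [0.4671, -0.3592, 0.1941]
ee_rot: [[0.108, -0.994, -0.005], [-0.994, -0.108, 0.003], [-0.004, 0.005, -1.0]]
wrist_force: [-0.1, -0.5, -2.2]
gripper_width: 0.221
gripper_force: 30.0
```

Request:
{"op": "step_arm", "data": {
  "linear": [
    [0,0,0],
    [0,0,0],
    [0,0,0]
  ],
  "delta_rot": [
    [0,0,0],
    [0,0,0],
    [0,0,0]
  ],
  "grip": [12,12,12]
}}

```text
time_s: 16.58
tcp_pos: [0.469, -0.3608, 0.1983]
ee_rot: [[0.108, -0.994, 0.002], [-0.994, -0.108, -0.001], [0.001, -0.002, -1.0]]
wrist_force: [0.9, 0.1, -1.0]
gripper_width: 0.22
gripper_force: 30.0
```

Run:
```python
from h import *
S=capture("side");save(S,"s5")
p=sense()["tcp_pos"];print(p,proj(S,[p[0],p[1],p[2]-.088]),proj(S,[.4682,-.3612,.085]))
a=cv2.resize(S["img"][290:410,250:370],(600,600),interpolation=cv2.INTER_CUBIC)
cv2.imwrite("pics/c7.png",a[:,:,::-1])
```

```text
[ 0.46889733 -0.36076997  0.19817132] [[307.48540316 359.27061463]] [[306.95833216 369.71222331]]
```

View pics/c7.png

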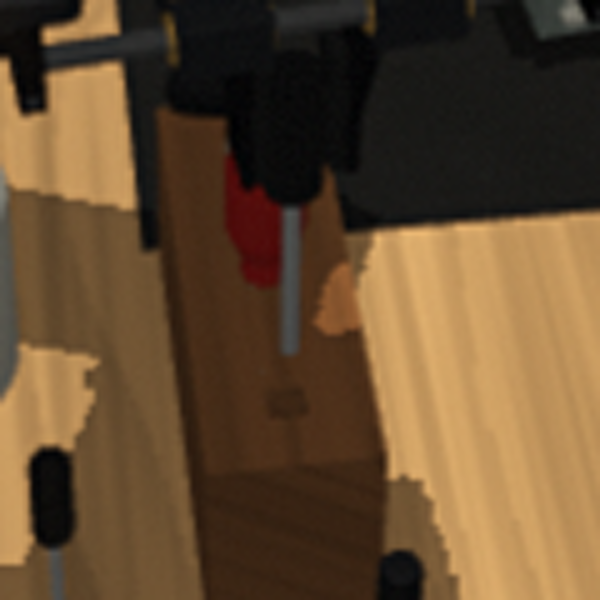

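Tip at crop (289,353), square hole centre at (287,403): the pin is in line with the hole. Now I lower it.

Request:
{"op": "step_arm", "data": {
  "linear": [
    [0,0,10],
    [0,0,10],
    [0,0,5],
    [0,0,5],
    [0,0,5]
  ],
  "delta_rot": [
    [0,0,0],
    [0,0,0],
    [0,0,0],
    [0,0,0],
    [0,0,0]
  ],
  "grip": [12,12,12,12,12]
}}

```text
time_s: 17.25
tcp_pos: [0.4685, -0.3607, 0.1618]
ee_rot: [[0.108, -0.994, 0.0], [-0.994, -0.108, -0.0], [0.0, -0.0, -1.0]]
wrist_force: [-0.5, 0.2, -1.5]
gripper_width: 0.219
gripper_force: 30.0
```

Request:
{"op": "step_arm", "data": {
  "linear": [
    [0,0,10],
    [0,0,10],
    [0,0,10],
    [0,0,10],
    [0,0,10],
    [0,0,8],
    [0,0,2],
    [0,0,0]
  ],
  "delta_rot": [
    [0,0,0],
    [0,0,0],
    [0,0,0],
    [0,0,0],
    [0,0,0],
    [0,0,0],
    [0,0,0],
    [0,0,0]
  ],
  "grip": [12,12,12,12,12,12,12,12]
}}

```text
time_s: 18.25
tcp_pos: [0.4685, -0.3607, 0.1022]
ee_rot: [[0.108, -0.994, 0.0], [-0.994, -0.108, -0.0], [0.0, -0.0, -1.0]]
wrist_force: [0.3, 0.9, -0.9]
gripper_width: 0.223
gripper_force: 30.0
```

Request:
{"op": "step_arm", "data": {
  "linear": [
    [0,0,1.5],
    [0,0,1.5],
    [0,0,0],
    [0,0,0],
    [0,0,0],
    [0,0,0]
  ],
  "delta_rot": [
    [0,0,0],
    [0,0,0],
    [0,0,0],
    [0,0,0],
    [0,0,0],
    [0,0,0]
  ],
  "grip": [12,12,12,45,45,45]
}}

```text
time_s: 19.0
tcp_pos: [0.4686, -0.3608, 0.0994]
ee_rot: [[0.108, -0.994, 0.0], [-0.994, -0.108, -0.0], [0.0, -0.0, -1.0]]
wrist_force: [0.5, 0.2, 0.3]
gripper_width: 0.466
gripper_force: 0.0
```

Request:
{"op": "step_arm", "data": {
  "linear": [
    [0,0,-30],
    [0,0,-40],
    [0,0,-40],
    [0,0,-15],
    [0,0,0]
  ],
  "delta_rot": [
    [0,0,0],
    [0,0,0],
    [0,0,0],
    [0,0,0],
    [0,0,0]
  ],
  "grip": [45,45,45,45,45]
}}

```text
time_s: 19.62
tcp_pos: [0.4687, -0.3606, 0.2247]
ee_rot: [[0.108, -0.994, 0.002], [-0.994, -0.108, -0.0], [0.001, -0.002, -1.0]]
wrist_force: [-0.7, 0.5, 0.1]
gripper_width: 0.516
gripper_force: 0.0
```

Run:
```python
from h import *
S=capture("side");T=capture("top");save(S,"s6");save(T,"t6")
print(sense()["tcp_pos"])
sp=landmark_of("side","tray_bar")[0];tp=landmark_of("top","tray_bar")[0];print(sp,tp,tri(S,sp["point"],T,tp["point"]))
print([(r["point"],r["score"],r["mask"].sum()) for r in silhouettes("side","pin")])
pr=np.array([.6939,.0104]);c,s=np.cos(.1079),np.sin(.1079)
P=lambda d,y=.025:[pr[0]+(-.155-d)*c-y*s,pr[1]+(-.155-d)*s+y*c,.074]
for d in(.02,.025,.03): print(d,P(d),proj(S,P(d)),proj(T,P(d)))
a=cv2.resize(S["img"][210:410,250:350],(300,600),interpolation=cv2.INTER_CUBIC)
b=cv2.resize(T["img"][190:270,260:360],(500,400),interpolation=cv2.INTER_CUBIC)
o=np.zeros((600,800,3),np.uint8);o[:,:300]=a;o[:400,300:]=b
cv2.imwrite("pics/c8.png",o[:,:,::-1])
```

```text
[ 0.46765102 -0.36007331  0.22243744]Traceback (most recent call last):
  File "<stdin>", line 4, in <module>
IndexError: list index out of range
```

Run:
```python
from h import *
S=capture("side");T=capture("top")
print([(n,l,[(np.round(r["point"],1).tolist(),round(r["score"],2),int(r["mask"].sum())) for r in silhouettes(n,l)]) for n in("side","top") for l in("pin","tray_bar")])
print(landmark_of("top","tray_bar"))
g=lambda n:cv2.cvtColor(cv2.imread(f"pics/{n}.png"),cv2.COLOR_BGR2GRAY)
def tm(a,b,box,m=25):
    x0,y0,x1,y1=box;r=cv2.matchTemplate(g(b)[y0-m:y1+m,x0-m:x1+m],g(a)[y0:y1,x0:x1],cv2.TM_CCOEFF_NORMED);_,v,_,l=cv2.minMaxLoc(r);return round(v,3),l[0]-m,l[1]-m
print("pin handle side",tm("side0","s6",(300,344,316,376)),"bar top",tm("top0","t6",(284,224,332,240)),tm("top0","t4",(284,224,332,240)))
pr=np.array([.6939,.0104]);c,s=np.cos(.1079),np.sin(.1079)
P=lambda d,y=.025:[pr[0]+(-.155-d)*c-y*s,pr[1]+(-.155-d)*s+y*c,.074]
for d in(.02,.025,.03,.085): print(d,np.round(P(d),4),proj(S,P(d)),proj(T,P(d)))
```

```text
[('side', 'pin', [([306.1, 361.2], 0.84, 347), ([328.3, 410.0], 0.76, 205), ([260.3, 385.8], 0.63, 151)]), ('side', 'tray_bar', [([402.6, 246.2], 0.66, 7074), ([422.6, 386.9], 0.63, 1012)]), ('top', 'pin', []), ('top', 'tray_bar', [([305.8, 220.8], 0.66, 1645)])]
[{'point': [308.7, 244.0], 'score': 0.8}]
pin handle side (0.908, 0, 0) bar top (0.991, 1, 12) (0.908, 1, 12)
0.02 [0.5172 0.0164 0.074 ] [[308.1760694  237.96669151]] [[308.2186738  242.80623014]]
0.025 [0.5123 0.0159 0.074 ] [[305.98878546 238.25774384]] [[308.44956005 245.1029204 ]]
0.03 [0.5073 0.0153 0.074 ] [[303.79793839 238.54927207]] [[308.68101481 247.40449061]]
0.085 [0.4526 0.0094 0.074 ] [[279.46037224 241.78790399]] [[311.26412605 273.03827813]]
```

Request:
{"op": "step_arm", "data": {
  "linear": [
    [-52.6,-12,0],
    [-52.6,-12,0],
    [-52.6,-12,0],
    [-52.6,-12,0],
    [-52.6,-12,0],
    [-52.6,-12,0],
    [-52.6,-12,0],
    [0,0,0],
    [0,0,40],
    [0,0,0]
  ],
  "delta_rot": [
    [0,0,0],
    [0,0,0],
    [0,0,0],
    [0,0,0],
    [0,0,0],
    [0,0,0],
    [0,0,0],
    [0,0,0],
    [0,0,0],
    [0,0,0]
  ],
  "grip": [45,45,45,45,45,45,45,45,45,45]
}}

```text
time_s: 21.38
tcp_pos: [0.5099, 0.0135, 0.1817]
ee_rot: [[0.107, -0.994, -0.007], [-0.994, -0.107, -0.002], [0.001, 0.007, -1.0]]
wrist_force: [-0.3, -0.5, -0.1]
gripper_width: 0.518
gripper_force: 0.0
```

Run:
```python
from h import *
S=capture("side");save(S,"s7")
print(sense()["tcp_pos"]);print(landmark_of("side","tray_bar"))
a=cv2.resize(S["img"][170:290,260:420],(800,600),interpolation=cv2.INTER_CUBIC)
cv2.imwrite("pics/c9.png",a[:,:,::-1])
```

```text
[0.51155713 0.01354162 0.18365915]
[{'point': [302.5, 237.2], 'score': 0.8}, {'point': [302.0, 373.0], 'score': 0.59}]
```

View pics/c9.png

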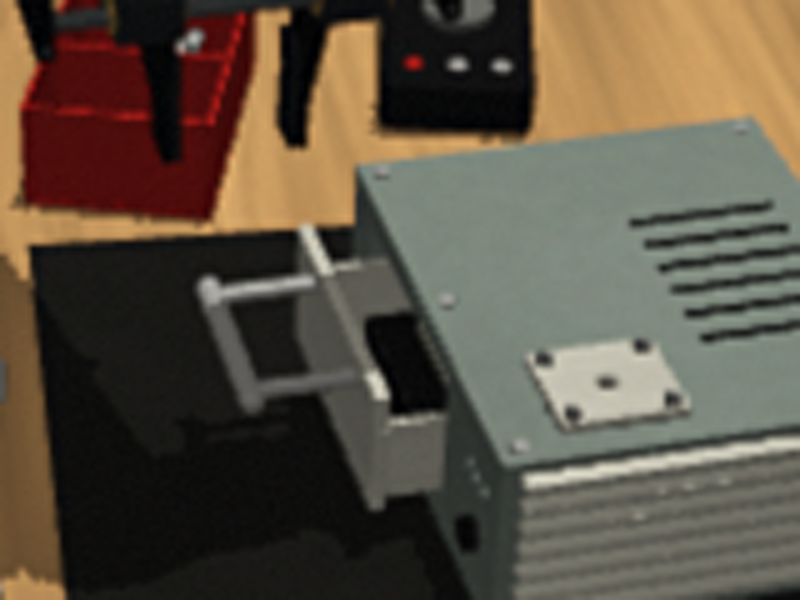

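The tray is out about 25 mm. Its bar's middle is at crop (231,345), right below the open fingers at (232,152). Next I descend, grip the bar and pull.

Request:
{"op": "step_arm", "data": {
  "linear": [
    [0,0,40],
    [0,0,40],
    [0,0,25],
    [0,0,15],
    [0,0,4],
    [0,0,0]
  ],
  "delta_rot": [
    [0,0,0],
    [0,0,0],
    [0,0,0],
    [0,0,0],
    [0,0,0],
    [0,0,0]
  ],
  "grip": [45,45,45,45,45,45]
}}

```text
time_s: 22.22
tcp_pos: [0.5131, 0.0146, 0.0611]
ee_rot: [[0.108, -0.994, 0.002], [-0.994, -0.108, 0.0], [-0.0, -0.002, -1.0]]
wrist_force: [0.9, -0.7, -0.1]
gripper_width: 0.514
gripper_force: 0.0
```

Request:
{"op": "step_arm", "data": {
  "linear": [
    [0,0,0],
    [0,0,0],
    [0,0,0],
    [0,0,0],
    [0,0,0]
  ],
  "delta_rot": [
    [0,0,0],
    [0,0,0],
    [0,0,0],
    [0,0,0],
    [0,0,0]
  ],
  "grip": [5,5,5,5,5]
}}

```text
time_s: 22.85
tcp_pos: [0.5119, 0.0144, 0.0602]
ee_rot: [[0.108, -0.994, -0.001], [-0.994, -0.108, -0.0], [0.0, 0.001, -1.0]]
wrist_force: [-0.8, -0.9, 1.7]
gripper_width: 0.116
gripper_force: 30.0
```

Request:
{"op": "step_arm", "data": {
  "linear": [
    [0,5,0],
    [0,10,0],
    [0,10,0],
    [0,10,0],
    [0,10,0],
    [0,5,0],
    [0,0,0],
    [0,0,0]
  ],
  "delta_rot": [
    [0,0,0],
    [0,0,0],
    [0,0,0],
    [0,0,0],
    [0,0,0],
    [0,0,0],
    [0,0,0],
    [0,0,0]
  ],
  "grip": [5,5,5,5,5,5,5,5]
}}

```text
time_s: 23.85
tcp_pos: [0.4617, 0.0089, 0.0602]
ee_rot: [[0.108, -0.994, -0.002], [-0.994, -0.108, -0.001], [0.0, 0.002, -1.0]]
wrist_force: [-1.3, -1.2, 3.3]
gripper_width: 0.109
gripper_force: 30.0
```

Request:
{"op": "step_arm", "data": {
  "linear": [
    [0,1.5,0],
    [0,1.5,0],
    [0,1.5,0],
    [0,0,0]
  ],
  "delta_rot": [
    [0,0,0],
    [0,0,0],
    [0,0,0],
    [0,0,0]
  ],
  "grip": [5,5,5,5]
}}

```text
time_s: 24.35
tcp_pos: [0.4581, 0.0085, 0.0602]
ee_rot: [[0.108, -0.994, 0.0], [-0.994, -0.108, -0.0], [0.0, -0.0, -1.0]]
wrist_force: [2.7, -2.6, 0.5]
gripper_width: 0.112
gripper_force: 30.0
```

Request:
{"op": "step_arm", "data": {
  "linear": [
    [0,1.5,0],
    [0,1.5,0],
    [0,0,0]
  ],
  "delta_rot": [
    [0,0,0],
    [0,0,0],
    [0,0,0]
  ],
  "grip": [5,5,5]
}}

```text
time_s: 24.72
tcp_pos: [0.4547, 0.0082, 0.0602]
ee_rot: [[0.108, -0.994, -0.0], [-0.994, -0.108, -0.0], [0.0, 0.0, -1.0]]
wrist_force: [1.2, -2.4, 0.9]
gripper_width: 0.114
gripper_force: 30.0
```

Request:
{"op": "step_arm", "data": {
  "linear": [
    [0,1,0],
    [0,1,0],
    [0,0,0]
  ],
  "delta_rot": [
    [0,0,0],
    [0,0,0],
    [0,0,0]
  ],
  "grip": [5,5,5]
}}

```text
time_s: 25.1
tcp_pos: [0.4532, 0.008, 0.0602]
ee_rot: [[0.108, -0.994, 0.001], [-0.994, -0.108, 0.0], [-0.0, -0.001, -1.0]]
wrist_force: [2.0, -3.4, -0.6]
gripper_width: 0.111
gripper_force: 30.0
```

Request:
{"op": "step_arm", "data": {
  "linear": [
    [0,1,0],
    [0,0,0]
  ],
  "delta_rot": [
    [0,0,0],
    [0,0,0]
  ],
  "grip": [5,5]
}}

```text
time_s: 25.35
tcp_pos: [0.4532, 0.0081, 0.0602]
ee_rot: [[0.108, -0.994, 0.002], [-0.994, -0.108, 0.0], [-0.0, -0.002, -1.0]]
wrist_force: [4.9, -4.2, -2.5]
gripper_width: 0.114
gripper_force: 30.0
```

Request:
{"op": "step_arm", "data": {
  "linear": [
    [0,1,0],
    [0,0,0]
  ],
  "delta_rot": [
    [0,0,0],
    [0,0,0]
  ],
  "grip": [5,5]
}}

```text
time_s: 25.6
tcp_pos: [0.4532, 0.0081, 0.0603]
ee_rot: [[0.109, -0.994, 0.004], [-0.994, -0.109, 0.001], [-0.0, -0.005, -1.0]]
wrist_force: [8.3, -6.1, -5.1]
gripper_width: 0.115
gripper_force: 30.0
```

The tray is at its stop: the position holds while the force rises. I'll relax, open and lift.

Request:
{"op": "step_arm", "data": {
  "linear": [
    [0,-1.5,0],
    [0,0,0],
    [0,0,0],
    [0,0,0],
    [0,0,0],
    [0,0,0]
  ],
  "delta_rot": [
    [0,0,0],
    [0,0,0],
    [0,0,0],
    [0,0,0],
    [0,0,0],
    [0,0,0]
  ],
  "grip": [5,40,40,40,40,40]
}}

```text
time_s: 26.35
tcp_pos: [0.4524, 0.0081, 0.0601]
ee_rot: [[0.108, -0.994, -0.0], [-0.994, -0.108, 0.0], [-0.0, 0.0, -1.0]]
wrist_force: [0.3, -0.3, 0.4]
gripper_width: 0.453
gripper_force: 0.0
```

Request:
{"op": "step_arm", "data": {
  "linear": [
    [0,0,-15],
    [0,0,-35],
    [0,0,-40],
    [0,0,-40],
    [0,0,-20],
    [0,0,0],
    [0,0,0],
    [0,0,0]
  ],
  "delta_rot": [
    [0,0,0],
    [0,0,0],
    [0,0,0],
    [0,0,0],
    [0,0,0],
    [0,0,0],
    [0,0,0],
    [0,0,0]
  ],
  "grip": [40,40,40,40,40,40,40,40]
}}

```text
time_s: 27.35
tcp_pos: [0.4518, 0.0078, 0.2088]
ee_rot: [[0.108, -0.994, -0.003], [-0.994, -0.108, -0.001], [0.001, 0.003, -1.0]]
wrist_force: [0.3, -0.5, -0.2]
gripper_width: 0.462
gripper_force: 0.0
```

Run:
```python
from h import *
S=capture("side");T=capture("top");save(S,"s8");save(T,"t8")
print(sense()["tcp_pos"],sense()["time_s"]);print("bar",landmark_of("side","tray_bar"),landmark_of("top","tray_bar"))
print("pin",[(r["point"],r["mask"].sum()) for r in silhouettes("side","pin")],"expected bar side (279.5,241.8)")
g=lambda n:cv2.cvtColor(cv2.imread(f"pics/{n}.png"),cv2.COLOR_BGR2GRAY)
def tm(a,b,box,m=30):
    x0,y0,x1,y1=box;r=cv2.matchTemplate(g(b)[y0-m:y1+m,x0-m:x1+m],g(a)[y0:y1,x0:x1],cv2.TM_CCOEFF_NORMED);_,v,_,l=cv2.minMaxLoc(r);return round(v,3),l[0]-m,l[1]-m
print("pin",tm("side0","s8",(300,344,316,376)),"driver",tm("side0","s8",(294,312,312,350)),"tin",tm("side0","s8",(215,312,256,378)),"pliers",tm("side0","s8",(400,350,440,430)),"spanner",tm("side0","s8",(243,238,266,295)),"meter",tm("side0","s8",(335,155,370,197)),"tape",tm("top0","t8",(180,312,228,358)),"bar from s7",tm("s7","s8",(298,224,318,254)))
```

```text
[0.45208882 0.007874   0.20917118] 27.45
bar [{'point': [279.6, 242.6], 'score': 0.72}, {'point': [252.7, 264.2], 'score': 0.57}] []
pin [([304.9, 359.4], np.int64(300)), ([329.6, 411.9], np.int64(201)), ([261.5, 388.8], np.int64(169))] expected bar side (279.5,241.8)
pin (0.996, 0, 0) driver (0.997, 0, 0) tin (1.0, 0, 0) pliers (0.999, 0, 0) spanner (0.248, 22, -30) meter (1.0, 0, 0) tape (0.491, 0, 0) bar from s7 (0.949, -26, 3)
```

```bash
python3 -c "
from station import *
print(finish_job())"
```

```text
the job is handed in; nothing more can be done
None
```

The job is handed in at about 27 s: the pin tripped the catch with wrist readings no higher than about 6 N, it stands back in its rack hole, and the tray is drawn out to its stop. In the last pictures the pin, driver, tin, pliers and multimeter had not moved. The spanner and tape did not match well enough to confirm, most likely because the arm hid them, and the nut driver was not checked, but nothing touched any of them as far as I could tell.

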